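# Close up a butt joint in the welding jig and lock it with the cam

## Robot

A 6-joint arm with a two-finger parallel gripper is mounted at the origin on a cart in front of the work surface, level with it; the furniture and walls round the work are solid. World frame = base frame: x ahead of the robot, y to its left, z up, the work surface at z = 0. Lengths are in m, angles in degrees, forces in N, time in s.
With the tool pointing down it reaches from about 0.25 to 0.8 m from the base axis. Payload 8.5 kg.
Tool frame: the origin (TCP) lies at the very end of the fingers, on their centre line; the grasp point (between the pads) lies pinch_z behind it (pinch_z is the distance from the TCP to the grasp point, in m); z points along the fingers, y is the line along which they close (so a half turn about z gives the same grasp; the last joint's range is limited). The gripper opens to 85 mm and grips with 20 to 120 N. Pads are 22 mm wide; open, the fingers measure 114 mm over their backs; the gripper's body (76 mm by 85 mm) begins 54 mm behind the grasp point. The pads swing forward as they close: fully open they stand 13 mm farther back than shut.
Start: joints at [76.031, 13.648, -0.773, 75.585, 0, 90], TCP at [0.127, 0.509, 0.231] pointing down, gripper open.
Joint ranges: [-152.45, 152.45], [-59.26, 108.67], [-65.41, 83.53], [-104.44, 129.93], [-82.83, 76.93], [-180, 180]. Speed limits (degrees/s): [127.2, 127.2, 159.86, 180, 180, 180].

## Interface

Orientations are given as a 3x3 rotation matrix whose columns are the frame's x, y, z axes.
In Python, from station import state, grab_frame, job_done, look_for, place_of, pinch_z gives the robot as it stands.
- The arm moves only by the shell command python3 -m jog 'ROWS' [OPENING] [FORCE]. ROWS is JSON, a list that holds one entry, the list of rows, each a list of 4 numbers: the shift along the tool's x, y, z in m, then the turn about the tool's z in degrees. A call has 1 to 12 rows; each row is the pose to reach, as a shift and turn from the pose commanded when the call began, along the tool's axes at that moment; what a row does not reach only later rows make up. A row lasts 1/10 s, in which the tool goes at most 50 mm and 8.59 degrees, less where a joint would pass 70% of its speed; a pose out of reach is approached as far as the arm can. A call with a gripper value outside its range is refused whole. OPENING is the opening, from 0 (shut) to 1 (fully open), set as the call begins (- or left out, the last holds). The fingers move at their own pace and stop on an object; FORCE is the grip in N (left out, the last holds). Time passes only in rows, so rows that repeat a pose let the fingers close. It gives the time, the measured TCP pose, the force, the opening and the grip force at its end, in the units of the state.
- state(): the state, without advancing time (a new reading comes with each control period).
- grab_frame(name): name is "scene" or "top" or "wrist"; returns a dict with "img" (480x640x3 uint8, red, green, blue), "fovy" (degrees; the focal length in pixels is half the picture's height over the tangent of half this angle, whatever the lens; pixels are square), "cx", "cy" (the principal point, pixels), "dist" ([k1, k2, p1, p2, k3] as OpenCV has them; the pictures are not rectified), "position" and "orientation" of the camera in the world; the wrist camera has in their place "tool_from_camera" (4x4, takes a point from camera to tool coordinates, whose origin is the TCP and whose axes are the flange's). Camera axes: x right, y up, looking along -z (the intrinsics and any distortion apply to the point x, -y, -z); pixel columns grow to the right and rows downward; lengths in m; the calibration is good to about 2 mm. A picture is of the moment at which its call begins: read the wrist's pose just before it. There is no depth.
- job_done(): hands the job in; it is judged then, once.
Trained networks look in the newest picture that a camera, given by its name, has taken for a name from the list of things; names that differ only in an ending like _2 or _b are one class to them, and where a whole thing is asked for, a point or a joint stands for the part that bears it (a point fixed in the world has none). Each returns a list of dicts, best first, with "p" (0 to 1); they miss things now and then, are a little off and sometimes report something else, mostly with a low value. They report only what shows in the picture. A call takes as long as a camera call.
- look_for(camera, label): "rect" ([left, top, right, bottom] as shares, 0 to 1, of the picture: columns of its width, rows of its height, round what is visible of it).
- place_of(camera, label): "location" ([column, row] as shares, 0 to 1, of the picture: columns of its width, rows of its height: a listed point, or the origin of a listed thing).
The state is a dict: "t": time; "q": joint angles; "qd": joint speeds; "joint_efforts": joint torques, N m; "tcp_pos": TCP position; "eef_rot": TCP orientation; "contact_force": force on the tool from outside, world axes, zero at the start; "moment": the same for the moment, N m; "opening": finger opening in m; "finger_force": force on a finger pad.
Only numpy, scipy, OpenCV 4.12 (cv2) and the standard library are available. Lean on these libraries where they do the work, as an engineer would, in place of code of your own. Each camera call takes 0.05 s, during which the arm holds its last target. There are 200 camera calls.

## Task

Fit up the butt joint: with the fingertips, push the loose plain plate flat along the table, without lifting it, into the jig between the clamped plate and the cam until its end is home against the stop. Then push the cam's lever round to its stop pin, so that the cam presses the plate's long edge tight and flush against the clamped plate and holds it there. Leave the other things lying where they are.

Things in the scene. Friction and masses are not known exactly. Their poses are not given: they have to be found in the camera images.
- plate: the loose plate to be pushed: plain flat steel without a weld bead, 50 x 100 x 6 mm, 0.2 to 0.3 kg. Origin: centre of its underside (z = 0 on the table); x along its 50 mm width, y along its 100 mm length; either end may lead. It starts lying 11 to 16 cm short of its place, turned and off to one side.
- jig: steel fit-up jig screwed to the table. Origin: on the table where the seam line meets the faces of the stops; +y points along the seam to the stops, z up. Two angle-iron stops, 42 mm wide, 24 mm high, have their faces at y = 0: one from x = -50 to -8 mm for the loose plate, one from x = 8 to 50 mm. Fixed lever stop pin, 8 mm thick, 19 mm high, at x = -72, y = -80 mm.
- clamped_edge (a point): middle of the clamped plate's long edge, on the table, jig x = 0, y = -50 mm. This second plate is like the loose one, held fast at jig x = 0 to 50, y = -100 to 0 mm; its edge x = 0 is the seam. The strap and nut on it reach jig x = 108 mm and stand up to 36 mm high.
- plate_place (a point): centre of the place of the loose plate, on the table: jig x = -25, y = -50 mm. There the plate covers jig x = -50 to 0, y = -100 to 0 mm, its length along y. With the lever open the gap between the clamped plate's edge and the cam is 6 to 8 mm wider than the plate.
- cam_pivot (a point): top face of the round eccentric cam on its pivot, 13.5 mm above the table, fixed in the jig at x = -70.8, y = -38 mm. The cam is a disc of 32 mm diameter, 1.5 to 13.5 mm above the table, turning 6 mm off its centre; a screw head stands 6.5 mm above it. Its edge faces the outer long edge of the plate's place.
- cam_lever (a joint): angle of cam and lever: 0 = open, 2.0 rad = against the stop pin, growing anticlockwise seen from above; starts at 0 to 0.3. The lever points 140 degrees + this angle anticlockwise from the jig's +x axis. It stays where it is left (needs about 2 N at the grip); over the last 0.5 rad the cam bears on a plate in its place and it needs about 3 to 12 N.
- lever_grip (a point): middle of the upright black grip on the end of the cam lever: 18 mm diameter, from 19 to 61 mm above the table, 80 mm from the pivot; this point is 40 mm above the table. The bar from it to the cam lies 4 to 21 mm above the table.
- cam: the cam disc (origin on the pivot, at the table; turns with the lever, its x axis points along the lever to the grip)
- welded_plate: bystander: a similar plate, 50 x 100 mm, but with a weld bead along it, 8 mm high. Leave it.
- t_joint: bystander: welded T sample, 45 x 80 x 40 mm high
- soapstone_holder: bystander: thin marking pen, 122 mm long, 10 mm thick
- centre_punch: bystander: steel punch, 100 mm long, 11 mm thick
- pliers: bystander: blue-handled pliers, 174 mm long, 12 mm thick

How it is judged:
By the outcome, as a careful person would: the job done as asked, in the order asked, and still so for the second after the job is handed in, with the robot touching nothing.
It also fails if it takes over 64 s, if anything falls off the work surface, if the arm or the gripper's body presses on something with over 40 N, if the wrist force passes 120 N, or if a joint passes its speed limit or range.

## Working session

There is one attempt and no reset: what is moved stays moved. The work goes in short steps, Python scripts to look and compute and a shell command to move; the robot and the scene stay as the last step left them, time stands still between calls to the robot, and variables do not carry over. Pictures are saved under pics/ and viewed, at most 10 in all, crops included, and the job is handed in when it is done.

```bash
mkdir -p pics
cat > h.py <<'E'
import numpy as np, cv2
from station import *
def cam(f,s=None):
    if 'position' in f: return np.array(f['position']),np.array(f['orientation'])
    T=np.array(f['tool_from_camera']);R=np.array(s['eef_rot'])
    return np.array(s['tcp_pos'])+R@T[:3,3],R@T[:3,:3]
def K(f):
    h=f['img'].shape[0];fl=h/2/np.tan(np.radians(f['fovy'])/2)
    return np.array([[fl,0,f['cx']],[0,fl,f['cy']],[0,0,1.]])
def back(f,uv,z,s=None):
    p,R=cam(f,s)
    n=cv2.undistortPoints(np.array(uv,float).reshape(-1,1,2),K(f),np.array(f['dist'],float)).reshape(-1,2)
    d=np.c_[n[:,0],-n[:,1],-np.ones(len(n))]@R.T
    return p+d*((z-p[2])/d[:,2])[:,None]
def proj(f,X,s=None):
    p,R=cam(f,s);c=(np.array(X,float).reshape(-1,3)-p)@R
    c=c*[1,-1,-1]
    return cv2.projectPoints(c,np.zeros(3),np.zeros(3),K(f),np.array(f['dist'],float))[0].reshape(-1,2)
def save(f,n): cv2.imwrite('pics/'+n,f['img'][:,:,::-1])
Z=dict(plate=0.,jig=0.,clamped_edge=0.,plate_place=0.,cam_pivot=.0135,lever_grip=.04,cam=0.,welded_plate=0.,t_joint=0.,soapstone_holder=0.,centre_punch=0.,pliers=0.)
def find(c,names):
    s=state();f=grab_frame(c)
    for n in names:
        for r in place_of(c,n)[:2]:
            uv=np.array(r['location'])*[640,480]
            print(c,n,round(r['p'],2),uv.round(1),back(f,uv,Z[n],s)[0].round(4))
    return f,s
E
python3 - <<'E'
from h import *
print(pinch_z); s=state(); print(s['t'],s['eef_rot'],s['opening'])
for c in ['top','scene']:
    f,_=find(c,list(Z)); save(f,c+'0.png'); print(f['position'])
E
```

```text
0.0187
0.0 [[-9.70416936e-01  2.41434991e-01 -3.39582743e-04]
 [ 2.41435229e-01  9.70415817e-01 -1.47397357e-03]
 [-2.63323295e-05 -1.51235615e-03 -9.99998856e-01]] 0.08555383776324033
top plate 0.64 [325.  287.7] [ 0.5004 -0.0302  0.    ]
top jig 0.65 [238.3 270.3] [0.5404 0.1436 0.    ]
top jig 0.37 [257.7 301.9] [0.476  0.1054 0.    ]
top clamped_edge 0.88 [264.2 265.6] [0.5484 0.0911 0.    ]
top clamped_edge 0.43 [257.7 299.3] [0.4813 0.1053 0.    ]
top plate_place 0.86 [263.3 277.9] [0.5236 0.0933 0.    ]
top cam_pivot 0.84 [255.5 305.7] [0.469  0.1081 0.0135]
top lever_grip 0.9 [235.3 339.9] [0.4062 0.1442 0.04  ]
top cam 0.52 [258.7 300.6] [0.4785 0.1034 0.    ]
top welded_plate 0.74 [442.5 239.8] [ 0.5896 -0.2706  0.    ]
top t_joint 0.72 [439.5 304.9] [ 0.4595 -0.2573  0.    ]
top t_joint 0.65 [262.7 265.8] [0.548 0.094 0.   ]
top soapstone_holder 0.54 [416.4 288.2] [ 0.494 -0.213  0.   ]
top centre_punch 0.47 [222.7 195. ] [0.6957 0.1737 0.    ]
top pliers 0.73 [236.5 149.9] [0.7896 0.1443 0.    ]
[ 0.49774023 -0.02711656  1.00247629]
scene plate 0.76 [270.1 277.4] [ 0.4977 -0.03    0.    ]
scene jig 0.89 [229.3 218.8] [0.5441 0.1411 0.    ]
scene clamped_edge 0.62 [243.4 228.5] [0.5462 0.0991 0.    ]
scene plate_place 0.55 [237.9 239.6] [0.5184 0.0855 0.    ]
scene cam_pivot 0.83 [212.5 243.4] [0.4712 0.1071 0.0135]
scene lever_grip 0.72 [173.3 240.4] [0.4133 0.1513 0.04  ]
scene lever_grip 0.27 [239.2 236.6] [0.5072 0.0621 0.04  ]
scene cam 0.64 [212.9 245.5] [0.4736 0.112  0.    ]
scene cam 0.26 [268.4 170.3] [0.7033 0.1854 0.    ]
scene welded_plate 0.74 [394.6 320.1] [ 0.5844 -0.2648  0.    ]
scene t_joint 0.82 [349.7 363.7] [ 0.4642 -0.2587  0.    ]
scene centre_punch 0.22 [230.3 220.2] [ 0.5429  0.1367 -0.    ]
scene pliers 0.81 [310.3 158.7] [0.7971 0.1404 0.    ]
[ 0.16037518 -0.45619976  0.79686167]
```

Run:
```python
import cv2
a=cv2.imread('pics/top0.png')[200:380,190:370]
cv2.imwrite('pics/t1.png',cv2.resize(a,None,fx=3.33,fy=3.33,interpolation=cv2.INTER_CUBIC))
```

```text
(no output)
```

View pics/t1.png

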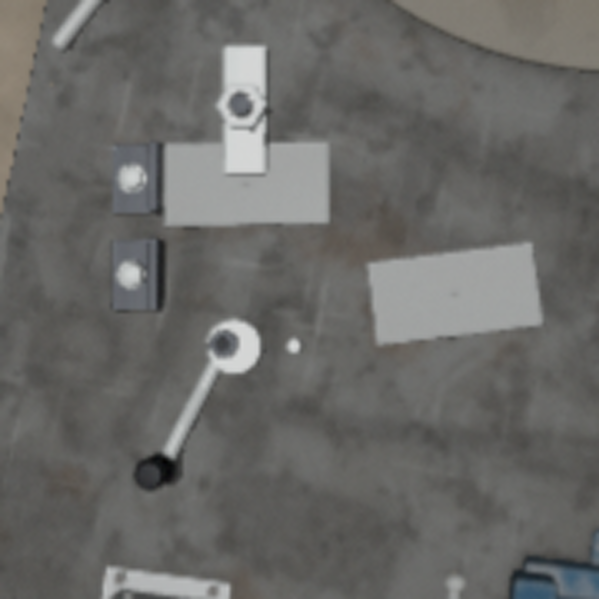

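View pics/scene0.png

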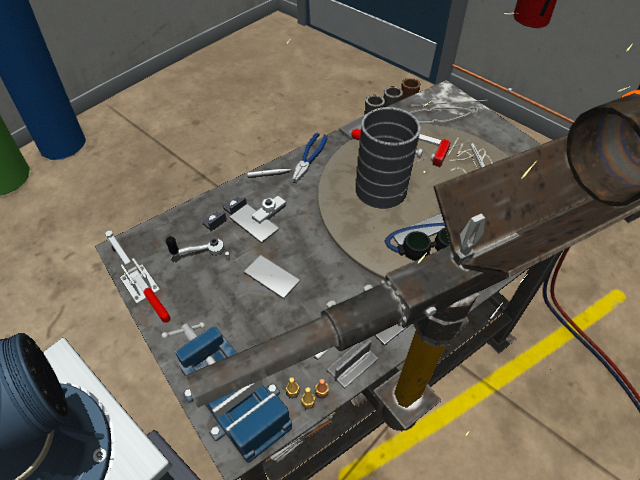

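```bash
cat >> h.py <<'E'
def plates(f,s,roi,lo=140,z=.006,n=4,amin=300):
    g=cv2.cvtColor(f['img'],cv2.COLOR_RGB2GRAY);m=np.zeros_like(g);x0,y0,x1,y1=roi
    m[y0:y1,x0:x1]=(g[y0:y1,x0:x1]>lo)*255
    cs=sorted(cv2.findContours(m,0,1)[0],key=cv2.contourArea)[::-1][:n]
    for c in cs:
        if cv2.contourArea(c)<amin: continue
        P=back(f,c.reshape(-1,2),z,s)[:,:2]
        r=cv2.minAreaRect((P*1000).astype(np.float32));b=cv2.boxPoints(r)
        l=max(b[1]-b[0],b[2]-b[1],key=np.linalg.norm);a=np.degrees(np.arctan2(l[1],l[0]))%180
        print('c',np.round(r[0],1),'size',np.round(r[1],1),'long axis deg',round(a,2),'px',c.reshape(-1,2).mean(0).round())
E
python3 - <<'E'
from h import *
s=state();f=grab_frame('top');save(f,'top1.png')
for lo in (120,135,150): plates(f,s,(190,200,370,370),lo)
j=proj(f,[[.52,.09,0],[.5,-.09,0]]);print(j)
E
```

```text
c [600.   90.8] size [ 98.9 109.5] long axis deg 178.67 px [263. 245.]
c [500.2 -32. ] size [ 50.7 100.7] long axis deg 95.77 px [326. 288.]
c [663.6 -65.4] size [123.7  37.1] long axis deg 80.0 px [345. 208.]
c [623.  227.4] size [ 24.6 126.5] long axis deg 179.9 px [193. 228.]
c [600.   89.8] size [ 96.9 109.5] long axis deg 178.68 px [264. 245.]
c [500.2 -32.6] size [48.9 98.7] long axis deg 95.4 px [326. 288.]
c [600.   90.6] size [ 95.2 105.4] long axis deg 178.29 px [264. 245.]
c [500.2 -32.3] size [47.9 97.7] long axis deg 95.4 px [326. 288.]
[[264.97740034 279.67193518]
 [354.84665481 287.01422539]]
```

View pics/top0.png

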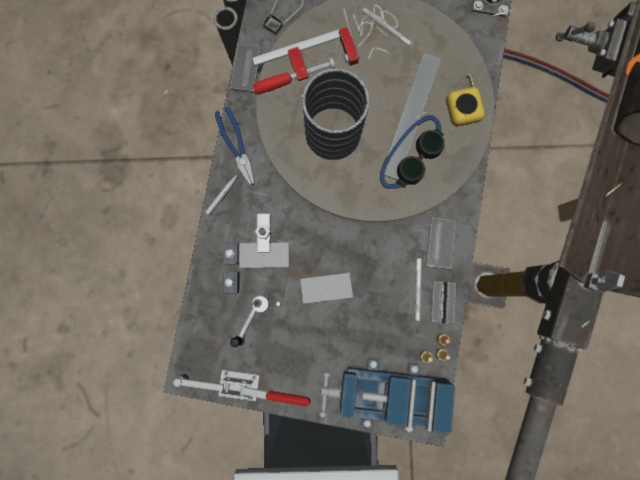

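```bash
python3 -m jog '[[[-0.035,-0.032,0,-1],[-0.07,-0.065,0,-2],[-0.105,-0.097,0,-4],[-0.14,-0.13,0,-6],[-0.175,-0.162,0,-8],[-0.21,-0.195,0,-10],[-0.245,-0.227,0,-11],[-0.28,-0.26,0,-12],[-0.315,-0.292,0,-13],[-0.35,-0.325,0,-14],[-0.385,-0.357,0,-14],[-0.419,-0.389,0,-14]]]'
python3 -m jog '[[[0,0,0,0],[0,0,0,0]]]' 0.6
python3 - <<'E'
from h import *
f,s=find('wrist',['plate','jig','clamped_edge','plate_place','cam_pivot','lever_grip'])
print(np.round(f['tool_from_camera'],3));save(f,'w1.png');print(np.round(s['tcp_pos'],4),np.round(s['eef_rot'],3),s['q'])
E
```

```text
t: 2.55
tcp_pos: [0.4403, 0.0288, 0.2316]
eef_rot: [[-1.0, -0.0, 0.001], [-0.0, 1.0, 0.0], [-0.001, 0.0, -1.0]]
contact_force: [0.2, 1.4, 0.1]
opening: 0.0857
finger_force: 0.0
t: 2.75
tcp_pos: [0.4395, 0.0298, 0.2311]
eef_rot: [[-1.0, 0.003, -0.001], [0.003, 1.0, 0.0], [0.001, 0.0, -1.0]]
contact_force: [-0.2, 1.0, -0.0]
opening: 0.0589
finger_force: 0.0
wrist plate 0.9 [259.7 258.5] [ 0.5065 -0.0339  0.    ]
wrist jig 0.61 [408.9 291.3] [0.5497 0.1451 0.    ]
wrist clamped_edge 0.62 [367.4 291.1] [0.5492 0.0946 0.    ]
wrist plate_place 0.19 [366.8 292.9] [0.5516 0.0939 0.    ]
wrist cam_pivot 0.59 [380.3 237.6] [0.4769 0.1034 0.0135]
wrist cam_pivot 0.57 [408.2 287.9] [0.5386 0.1397 0.0135]
wrist lever_grip 0.85 [431.3 175. ] [0.4045 0.1443 0.04  ]
wrist lever_grip 0.22 [407.1 291.6] [0.53   0.1308 0.04  ]
[[ 0.     0.952  0.305  0.077]
 [ 1.    -0.    -0.001 -0.001]
 [-0.     0.305 -0.952 -0.142]
 [ 0.     0.     0.     1.   ]]
[0.4395 0.0298 0.2311] [[-1.     0.003 -0.001]
 [ 0.003  1.     0.   ]
 [ 0.001  0.    -1.   ]] [ 3.87796495e+00  5.39713910e+00 -1.10637543e+01  7.35854189e+01
  7.31645774e-03  4.02184226e+00]
```

View pics/w1.png

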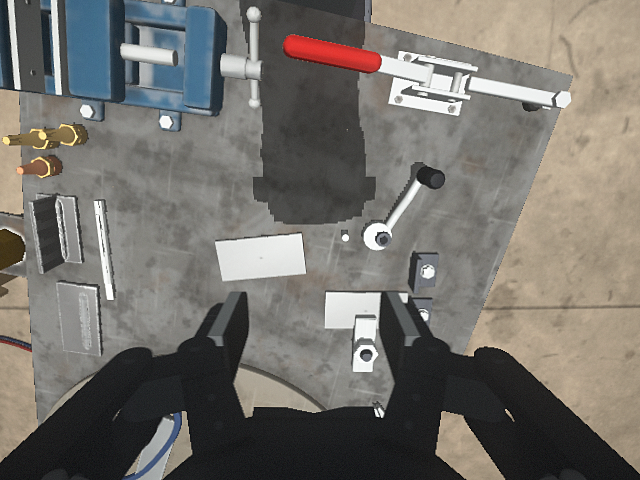

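The wrist picture shows the loose plate at px (260,258), the clamped plate's seam edge along row ~291 from col 325 to 408, cam pivot at (381,238), pin (346,238) and grip (431,178).

Run:
```python
from h import *
s=state();f=grab_frame('wrist');save(f,'w2.png')
plates(f,s,(205,225,315,292),170)
g=cv2.cvtColor(f['img'],cv2.COLOR_RGB2GRAY).astype(float)
def edge(cols,r0,r1):
    out=[]
    for c in cols:
        d=np.diff(g[r0:r1,c]);k=d.argmax();out.append([c,r0+k+.5])
    return np.array(out)
e=edge(range(330,378,4),283,299);P=back(f,e,.006,s)
k=np.polyfit(P[:,1],P[:,0],1);print('seam: x at y=.09',np.polyval(k,.09),'slope deg',np.degrees(np.arctan(k[0])),np.std(P[:,0]-np.polyval(k,P[:,1])))
# top camera seam
t=grab_frame('top');g=cv2.cvtColor(t['img'],cv2.COLOR_RGB2GRAY).astype(float)
out=[]
for c in range(243,287,3):
    d=np.diff(g[258:276,c]);q=d.argmin();out.append([c,258+q+.5])
P=back(t,out,.006);k=np.polyfit(P[:,1],P[:,0],1);print('top seam',np.polyval(k,.09),np.degrees(np.arctan(k[0])))
g=cv2.cvtColor(f['img'],cv2.COLOR_RGB2GRAY).astype(float)
print('free end',back(f,[[r0:=320+np.diff(g[r,315:335]).argmax()-5+.5,r] for r in (300,310,320)],.006,s).round(4)[:,:2])
print('pin top',back(f,[[346,237]],.019,s).round(4),'stop px rows')
plates(t,s,(290,265,365,310),128)
```

```text
c [503.2 -31.9] size [49.9 99.3] long axis deg 95.57 px [259. 257.]
seam: x at y=.09 0.5490539419734053 slope deg 4.500426283829383 0.0015303849212747723
top seam 0.5454406943160436 -0.13276269880619043
free end [[0.5579 0.0425]
 [0.5715 0.0426]
 [0.5855 0.0428]]
pin top [[0.4741 0.0669 0.019 ]] stop px rows
c [500.  -31.9] size [ 50.2 100.6] long axis deg 95.4 px [327. 287.]
```

```bash
python3 -m jog '[[[-0.001,-0.012,0.04,0],[-0.002,-0.025,0.08,0],[-0.004,-0.04,0.12,0],[-0.006,-0.055,0.16,0],[-0.006,-0.062,0.195,0],[-0.006,-0.062,0.205,0],[-0.006,-0.062,0.215,0],[-0.006,-0.062,0.22,0],[-0.006,-0.062,0.22,0]]]'
```

```text
t: 4.1
tcp_pos: [0.4461, -0.0308, 0.0119]
eef_rot: [[-1.0, -0.001, 0.001], [-0.001, 1.0, -0.0], [-0.001, -0.0, -1.0]]
contact_force: [0.0, -0.5, 0.7]
opening: 0.0515
finger_force: 0.0
```

```bash
python3 -m jog '[[[0,0,0.005,0],[0,0,0.009,0],[-0.006,0,0.009,0],[-0.012,0,0.009,0],[-0.017,0,0.009,0],[-0.021,0,0.009,0],[-0.025,0,0.009,0],[-0.028,0,0.009,0],[-0.031,0,0.009,0],[-0.034,0,0.009,0],[-0.034,0,0.009,0]]]'
python3 - <<'E'
from h import *
s=state();f=grab_frame('wrist');save(f,'w3.png')
t=grab_frame('top');plates(t,s,(290,255,365,310),128);save(t,'t3.png')
E
```

```text
t: 5.2
tcp_pos: [0.4788, -0.031, 0.0025]
eef_rot: [[-1.0, -0.001, -0.002], [-0.001, 1.0, 0.0], [0.002, 0.0, -1.0]]
contact_force: [-4.5, 1.1, 7.7]
opening: 0.0512
finger_force: 4.0
```

View pics/w3.png

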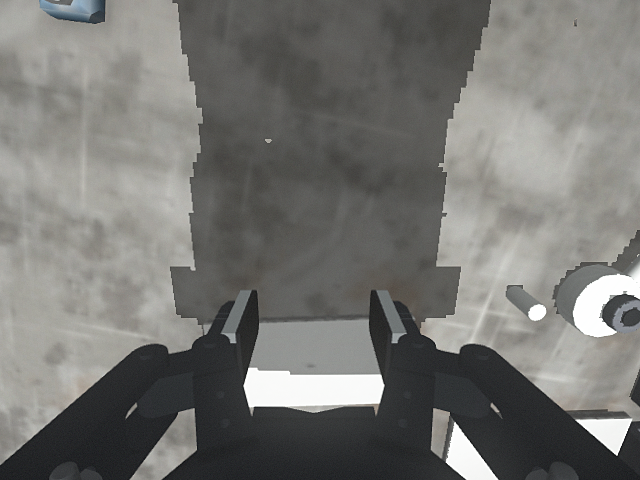

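Both pads bear on the plate's lower long edge (row ~320, cols 255–372); pin at (537,312), cam at right and the clamped plate's corner at (465,416) are in view.

Run:
```python
from h import *
s=state();f=grab_frame('wrist')
g=cv2.GaussianBlur(cv2.cvtColor(f['img'],cv2.COLOR_RGB2GRAY),(3,3),0).astype(float)
def ed(cols,r0,r1,sg=1):
    return back(f,[[c,r0+(sg*np.diff(g[r0:r1,c])).argmax()+.5] for c in cols],.006,s)
for n,cols,r0,r1 in (('plate',range(275,362,10),305,335),('seam',range(490,600,10),400,425)):
    P=ed(cols,r0,r1);k=np.polyfit(P[:,1],P[:,0],1);print(n,P[:,0].round(4),'slope',np.degrees(np.arctan(k[0])).round(2),np.polyval(k,[P[:,1].mean(),.05]).round(4))
r,=[g[430:470,c] for c in [455]]
print('end',back(f,[[440+np.diff(g[q,440:480]).argmax()+.5,q] for q in (425,435,445)],.006,s).round(4))
print('pin',back(f,[[538,312]],.019,s).round(4))
```

```text
plate [0.4871 0.4866 0.4866 0.4866 0.4861 0.4861 0.4861 0.4855 0.4855] slope -2.31 [0.4862 0.483 ]
seam [0.5349 0.5424 0.5358 0.5495 0.5421 0.5356 0.5466 0.5353 0.5395 0.5472
 0.5475] slope 7.39 [0.5415 0.5366]
end [[0.5496 0.0425 0.006 ]
 [0.5566 0.0424 0.006 ]
 [0.5638 0.0424 0.006 ]]
pin [[0.4746 0.0636 0.019 ]]
```

```bash
python3 -m jog '[[[-0.002,0,-0.0005,0],[-0.004,0,-0.0005,0],[-0.006,0,-0.0005,0],[-0.007,0,-0.0005,0],[-0.007,0,-0.0005,0],[0.005,0,-0.0005,0],[0.02,0,-0.002,0],[0.025,0,-0.03,0],[0.025,0,-0.07,0],[0.025,0,-0.11,0],[0.025,0,-0.11,0]]]'
python3 - <<'E'
from h import *
s=state();f=grab_frame('wrist');save(f,'w4.png')
plates(f,s,(150,200,420,440),180)
t=grab_frame('top')
for lo in (120,128,140): plates(t,s,(290,255,365,310),lo)
find('wrist',['plate','clamped_edge','cam_pivot','plate_place'])
E
```

```text
t: 6.45
tcp_pos: [0.4562, -0.0314, 0.1167]
eef_rot: [[-1.0, -0.001, 0.007], [-0.001, 1.0, -0.001], [-0.007, -0.001, -1.0]]
contact_force: [-0.2, -0.6, -0.7]
opening: 0.0511
finger_force: 0.0
c [511.2 -33.2] size [49.8 99. ] long axis deg 92.21 px [312. 294.]
c [521.6 -32.8] size [99.9 31.8] long axis deg 88.3 px [327. 278.]
c [520.6 -32.7] size [99.9 29.9] long axis deg 88.28 px [327. 278.]
c [520.6 -33.7] size [97.9 29.9] long axis deg 88.28 px [327. 278.]
wrist plate 0.7 [313.9 300.4] [ 0.5135 -0.0314  0.    ]
wrist clamped_edge 0.67 [455.2 335.8] [0.5485 0.0922 0.    ]
wrist cam_pivot 0.91 [493.4 267.2] [0.478  0.1074 0.0135]
```

View pics/w4.png

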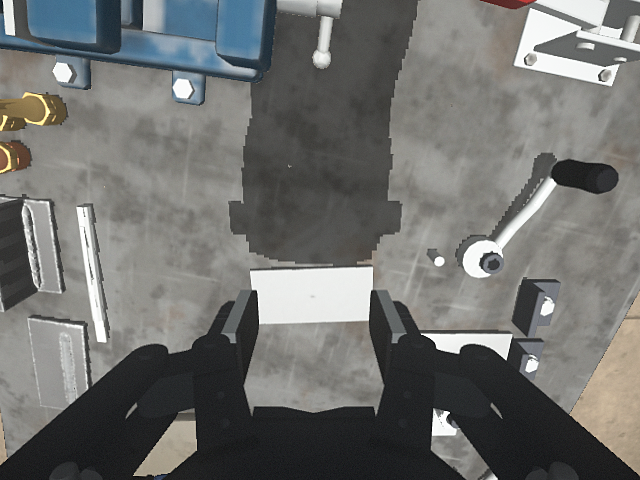

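The plate lies at px (312,295); the seam edge runs from about (420,331) to (510,334); stops at (540,305) and (525,360); grip at (595,176).

```bash
cat >> h.py <<'E'
def ln(f,s,a,b,z=.006,n=15,w=7):
    "fit the strongest gradient line near pixel segment a-b; returns world mean x,y and direction"
    g=cv2.GaussianBlur(cv2.cvtColor(f['img'],cv2.COLOR_RGB2GRAY),(3,3),0).astype(np.float32)
    a,b=np.array(a,float),np.array(b,float);d=(b-a)/np.linalg.norm(b-a);nn=np.array([-d[1],d[0]])
    ts=np.arange(-w,w+.01,.25);pts=[]
    for u in np.linspace(.08,.92,n):
        p=a+u*(b-a);q=(p+ts[:,None]*nn).astype(np.float32)
        v=cv2.remap(g,q[:,0].reshape(1,-1),q[:,1].reshape(1,-1),1).ravel()
        gr=np.abs(np.gradient(v));gr=np.convolve(gr,np.ones(5)/5,'same');gr[:4]=0;gr[-4:]=0
        pts.append(p+ts[gr.argmax()]*nn)
    P=back(f,pts,z,s)[:,:2].astype(np.float32)
    vx,vy,x,y=cv2.fitLine(P,cv2.DIST_HUBER,0,.001,.001).ravel()
    if vy<0 and abs(vy)>abs(vx): vx,vy=-vx,-vy
    r=np.abs((P-[x,y])@[-vy,vx]);return dict(c=np.round([x,y],4),ang=round(float(np.degrees(np.arctan2(vy,vx))),2),res=round(float(np.median(r)),4))
E
python3 - <<'E'
from h import *
s=state();f=grab_frame('wrist');print(s['tcp_pos'])
print('near edge',ln(f,s,(250,268),(373,267)))
print('far edge',ln(f,s,(262,325),(368,322),w=5))
print('seam',ln(f,s,(422,331),(508,334),w=6))
print('clamp end',ln(f,s,(421,334),(432,360),w=6))
print('plate trailing',ln(f,s,(250,268),(253,295),w=6),'lead',ln(f,s,(373,267),(372,290),w=6))
E
```

```text
[ 0.45351218 -0.03114677  0.11122366]
near edge {'c': array([ 0.4834, -0.0314], dtype=float32), 'ang': 88.88, 'res': 0.0013}
far edge {'c': array([ 0.5336, -0.0356], dtype=float32), 'ang': 91.84, 'res': 0.0}
seam {'c': array([0.5431, 0.0881], dtype=float32), 'ang': 88.23, 'res': 0.0002}
clamp end {'c': array([0.5504, 0.0669], dtype=float32), 'ang': 22.53, 'res': 0.0013}
plate trailing {'c': array([ 0.4895, -0.0817], dtype=float32), 'ang': -23.48, 'res': 0.0018} lead {'c': array([0.489 , 0.0154], dtype=float32), 'ang': 6.53, 'res': 0.0004}
```

```bash
python3 -m jog '[[[0.015,0.018,-0.025,0],[0.03,0.036,-0.05,0],[0.045,0.054,-0.075,0],[0.055,0.062,-0.09,0],[0.055,0.062,-0.09,0],[0.055,0.062,-0.09,0],[0.055,0.062,-0.09,0]]]'
python3 - <<'E'
from h import *
s=state();f=grab_frame('wrist');save(f,'w5.png');print(s['tcp_pos'],s['qd'])
for lo in (150,180,200): plates(f,s,(150,200,460,330),lo,amin=1500)
t=grab_frame('top');save(t,'t5.png')
for lo in (120,128,140): plates(t,s,(290,255,365,310),lo)
E
```

```text
t: 7.55
tcp_pos: [0.3994, 0.0304, 0.2013]
eef_rot: [[-1.0, -0.0, -0.001], [-0.0, 1.0, -0.0], [0.001, -0.0, -1.0]]
contact_force: [-0.2, 0.0, 0.2]
opening: 0.051
finger_force: 0.0
[0.39938766 0.03044067 0.20125923] [-0.3995107   0.36919597 -0.02794114  0.22340926  0.01920942  0.09473866]
c [511.4 -33.3] size [ 50.4 100. ] long axis deg 91.84 px [258. 302.]
c [511.2 -33. ] size [49.5 99.2] long axis deg 92.18 px [258. 302.]
c [511.1 -33. ] size [48.9 99.1] long axis deg 92.35 px [258. 302.]
c [508.8 -33.2] size [ 51.8 101. ] long axis deg 92.32 px [326. 283.]
c [508.6 -33.2] size [ 50.4 100.2] long axis deg 92.32 px [327. 284.]
c [508.6 -33.7] size [49.  98.6] long axis deg 92.11 px [327. 284.]
```

View pics/w5.png

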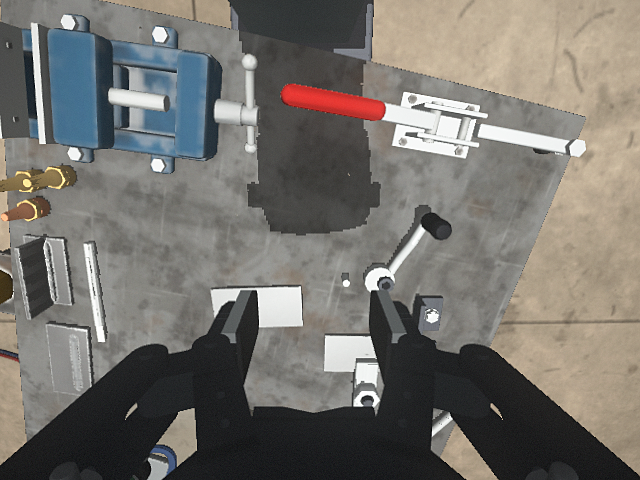

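The plate lies at (258,303) turned slightly; seam edge at row ~334 from col 325 to 368; pin (346,281), cam pivot (383,284).

Run:
```python
from h import *
s=state();f=cv2.imread('pics/w5.png')[:,:,::-1];g=grab_frame('wrist');g['img']=f.copy()
print('wr seam',ln(g,s,(326,334),(370,335.5),w=5),'clamp end',ln(g,s,(324.5,336),(323.5,370),w=5))
print('wr far edge',ln(g,s,(260,327),(301,326),w=5),'near',ln(g,s,(212,289.5),(301,286.5),w=5))
t=grab_frame('top')
print('top seam',ln(t,s,(240,267.8),(288,267),w=3),'clamp end',ln(t,s,(288.7,243.5),(288.7,266),w=3))
print('top far/near',ln(t,s,*proj(t,[[.5337,-.08,.006],[.5337,.015,.006]]),w=3),ln(t,s,*proj(t,[[.4838,-.08,.006],[.4838,.015,.006]]),w=3))
print('stop edges',ln(t,s,(237.5,244),(237.5,263),z=.024,w=3),ln(t,s,(237.5,273),(237.5,292),z=.024,w=3))
```

```text
wr seam {'c': array([0.5471, 0.0634], dtype=float32), 'ang': 89.37, 'res': 0.0001} clamp end {'c': array([0.5713, 0.0423], dtype=float32), 'ang': -1.18, 'res': 0.0001}
wr far edge {'c': array([ 0.5351, -0.0074], dtype=float32), 'ang': 91.24, 'res': 0.0001} near {'c': array([ 0.4863, -0.0319], dtype=float32), 'ang': 91.88, 'res': 0.0002}
top seam {'c': array([0.5453, 0.0972], dtype=float32), 'ang': 89.76, 'res': 0.0003} clamp end {'c': array([0.5697, 0.0413], dtype=float32), 'ang': -0.36, 'res': 0.0001}
top far/near {'c': array([ 0.5335, -0.0325], dtype=float32), 'ang': 92.13, 'res': 0.0002} {'c': array([ 0.4837, -0.0262], dtype=float32), 'ang': 91.99, 'res': 0.0004}
stop edges {'c': array([0.5723, 0.1382], dtype=float32), 'ang': -0.72, 'res': 0.0} {'c': array([0.5165, 0.1433], dtype=float32), 'ang': -0.71, 'res': 0.0}
```

```bash
python3 -m jog '[[[-0.015,-0.018,0.03,0.5],[-0.03,-0.036,0.07,1],[-0.045,-0.054,0.11,2],[-0.056,-0.063,0.15,2.5],[-0.056,-0.063,0.175,2.5],[-0.056,-0.063,0.185,2.5],[-0.056,-0.063,0.192,2.5],[-0.056,-0.063,0.197,2.5],[-0.056,-0.063,0.197,2.5],[-0.056,-0.063,0.197,2.5]]]'
```

```text
t: 8.75
tcp_pos: [0.4561, -0.0321, 0.0062]
eef_rot: [[-0.999, 0.043, 0.002], [0.043, 0.999, -0.0], [-0.002, -0.0, -1.0]]
contact_force: [0.6, -0.5, 0.5]
opening: 0.0513
finger_force: 0.0
```

```bash
python3 -m jog '[[[-0.006,0,0.003,0],[-0.011,0,0.003,0],[-0.015,0.001,0.003,0],[-0.018,0.001,0.003,0],[-0.021,0.001,0.003,0],[-0.024,0.001,0.003,0],[-0.027,0.001,0.003,0],[-0.03,0.001,0.003,0],[-0.031,0.001,0.003,0],[-0.031,0.001,0.003,0]]]'
python3 - <<'E'
from h import *
s=state();f=grab_frame('wrist');t=grab_frame('top')
for lo in (120,128): plates(t,s,(290,255,365,310),lo)
for l in ((260,321),(370,321)),: print(ln(f,s,*l,w=14))
print(s['contact_force'],s['tcp_pos'])
print('lead/trail top',ln(t,s,*proj(t,[[.495,.017,.006],[.53,.017,.006]]),w=3),ln(t,s,*proj(t,[[.495,-.083,.006],[.53,-.083,.006]]),w=3))
E
```

```text
t: 9.75
tcp_pos: [0.4855, -0.0323, 0.0024]
eef_rot: [[-0.999, 0.043, -0.002], [0.043, 0.999, 0.0], [0.002, 0.0, -1.0]]
contact_force: [-4.5, 0.6, 5.5]
opening: 0.0513
finger_force: 3.9
{'c': array([ 0.4934, -0.0332], dtype=float32), 'ang': 89.08, 'res': 0.0001}
[-4.52393506  0.63656551  5.53651563] [ 0.48550526 -0.03234161  0.00237306]
lead/trail top {'c': array([0.5125, 0.0159], dtype=float32), 'ang': -5.06, 'res': 0.0002} {'c': array([ 0.5102, -0.0851], dtype=float32), 'ang': -2.31, 'res': 0.0004}
```

```bash
python3 -m jog '[[[-0.002,0,0,0],[-0.004,0,0,0],[-0.006,0,0,0],[-0.0075,0,0,0],[-0.0075,0,0,0],[-0.0075,0,0,0],[0.005,0,0,0],[0.02,0,-0.02,0],[0.04,0,-0.05,0],[0.055,0,-0.09,0],[0.055,0,-0.11,0],[0.055,0,-0.11,0]]]'
python3 - <<'E'
from h import *
s=state();f=grab_frame('wrist');t=grab_frame('top')
for lo in (120,128,140): plates(t,s,(290,255,365,310),lo)
print(ln(t,s,*proj(t,[[.541,-.08,.006],[.541,.015,.006]]),w=3),ln(t,s,*proj(t,[[.491,-.08,.006],[.491,.015,.006]]),w=3))
E
```

```text
t: 11.05
tcp_pos: [0.4325, -0.0303, 0.115]
eef_rot: [[-0.999, 0.043, 0.005], [0.043, 0.999, -0.001], [-0.005, -0.0, -1.0]]
contact_force: [0.1, 0.1, -1.4]
opening: 0.0512
finger_force: 0.0
c [524.6 -34.9] size [100.1  49.8] long axis deg 88.31 px [327. 276.]
c [523.6 -35.9] size [98.1 47.8] long axis deg 88.31 px [327. 276.]
c [523.5 -35.9] size [98.1 47.8] long axis deg 88.31 px [327. 276.]
{'c': array([ 0.545 , -0.0319], dtype=float32), 'ang': 90.0, 'res': 0.0} {'c': array([ 0.4929, -0.0416], dtype=float32), 'ang': 95.15, 'res': 0.0008}
```

Run:
```python
from h import *
s=state();f=grab_frame('wrist');t=grab_frame('top');save(f,'w6.png')
for lo in (150,180): plates(f,s,(150,200,460,400),lo,amin=1500)
a=f['img'][200:440,200:520,::-1];b=t['img'][220:320,220:370,::-1]
a=cv2.resize(a,(640,480));b=cv2.resize(b,None,fx=4,fy=4);c=np.zeros((600,800,3),np.uint8)
c[:300,:400]=cv2.resize(a,(400,300));c[:400,400:]=cv2.resize(b[:, :],(400,400*100//150)) if 0 else cv2.resize(t['img'][230:330,270:370,::-1],(400,400),interpolation=2)
cv2.imwrite('pics/c6.png',c)
```

```text
c [532.  -35.3] size [100.   62.7] long axis deg 88.89 px [314. 343.]
c [478.  -38.4] size [79.3 38.1] long axis deg 88.6 px [310. 292.]
c [525.8 -35.3] size [99.6 49.7] long axis deg 89.11 px [313. 341.]
```

View pics/c6.png

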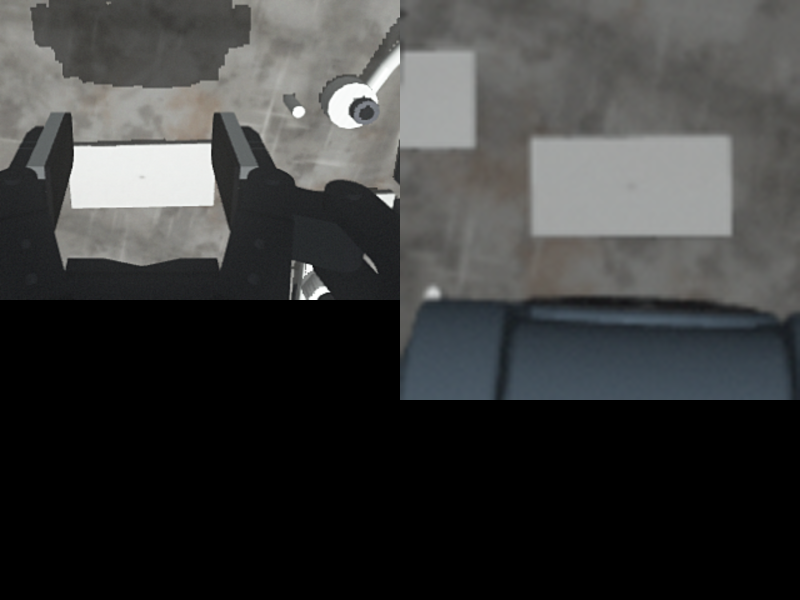

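The crops show the plate's far edge now about 6 mm beyond the seam line (row 136 against 148 in the enlarged top view): overshot, so I push it back from the other side.

```bash
python3 -m jog '[[[-0.03,0,0,0],[-0.06,0,0,0],[-0.09,0,0,-1],[-0.12,0,0,-2],[-0.145,0.001,0,-2],[-0.152,0.001,0.03,-2],[-0.152,0.001,0.06,-2],[-0.152,0.001,0.085,-2],[-0.152,0.001,0.1,-2],[-0.152,0.001,0.108,-2],[-0.152,0.001,0.108,-2],[-0.152,0.001,0.108,-2]]]'
```

```text
t: 12.45
tcp_pos: [0.5835, -0.0357, 0.0043]
eef_rot: [[-1.0, 0.008, -0.0], [0.008, 1.0, -0.0], [0.0, -0.0, -1.0]]
contact_force: [-1.0, -0.0, 0.4]
opening: 0.0513
finger_force: 0.0
```

```bash
python3 -m jog '[[[0.007,0,0.001,0],[0.013,0,0.0015,0],[0.018,0,0.0015,0],[0.022,0,0.0015,0],[0.025,0,0.0015,0],[0.028,0,0.0015,0],[0.03,0,0.0015,0],[0.031,0,0.0015,0],[0.031,0,0.0015,0],[0.031,0,0.0015,0]]]'
python3 - <<'E'
from h import *
s=state();f=grab_frame('wrist');save(f,'w7.png');print(s['tcp_pos'])
for lo in (150,180,200): plates(f,s,(150,150,460,400),lo,amin=1500)
t=grab_frame('top')
print(ln(t,s,*proj(t,[[.493,-.08,.006],[.493,.012,.006]]),w=4))
p=proj(f,[[.493,-.08,.006],[.493,.012,.006]],s);print(p,ln(f,s,*p,w=14))
E
```

```text
t: 13.45
tcp_pos: [0.5524, -0.0355, 0.0028]
eef_rot: [[-1.0, 0.008, -0.0], [0.008, 1.0, -0.0], [0.0, -0.0, -1.0]]
contact_force: [-1.5, 0.2, 1.3]
opening: 0.051
finger_force: 0.7
[ 0.55240665 -0.03548177  0.00281802]
{'c': array([ 0.4908, -0.0395], dtype=float32), 'ang': 84.97, 'res': 0.0017}
[[204.38928382 176.63118393]
 [430.63578603 174.85643193]] {'c': array([ 0.4919, -0.0367], dtype=float32), 'ang': 86.67, 'res': 0.0026}
```

Run:
```python
from h import *
s=state();f=grab_frame('wrist')
g=cv2.cvtColor(f['img'],cv2.COLOR_RGB2GRAY)
for y in (-.07,-.055,-.035,-.015,0):
    xs=np.arange(.475,.515,.002);p=proj(f,[[x,y,.006] for x in xs],s).astype(int)
    print(y,[int(g[b,a]) for a,b in p])
```

```text
-0.07 [79, 80, 75, 72, 69, 67, 69, 71, 80, 79, 83, 82, 81, 113, 127, 125, 124, 126, 125, 129, 123]
-0.055 [75, 80, 75, 78, 76, 80, 77, 79, 81, 79, 78, 78, 77, 106, 127, 127, 128, 129, 128, 127, 128]
-0.035 [83, 77, 76, 78, 77, 86, 84, 78, 73, 68, 70, 67, 71, 78, 126, 128, 127, 128, 128, 130, 127]
-0.015 [77, 79, 78, 83, 84, 84, 82, 84, 79, 75, 78, 79, 76, 72, 125, 128, 129, 128, 127, 126, 126]
0 [76, 79, 75, 77, 77, 74, 75, 77, 75, 77, 76, 76, 72, 67, 130, 127, 127, 128, 128, 125, 125]
```

```bash
cat >> h.py <<'E'
def near(f,s,ys=(-.07,-.055,-.035,-.015,0),lo=.465,hi=.515):
    g=cv2.GaussianBlur(cv2.cvtColor(f['img'],cv2.COLOR_RGB2GRAY),(3,3),0).astype(np.float32);o=[]
    xs=np.arange(lo,hi,.0005)
    for y in ys:
        p=proj(f,[[x,y,.006] for x in xs],s).astype(np.float32)
        v=cv2.remap(g,p[:,:1],p[:,1:],1).ravel();o.append(xs[np.gradient(np.convolve(v,np.ones(5)/5,'same'))[5:-5].argmax()+5])
    return np.round(o,4),np.degrees(np.arctan(np.polyfit(ys,o,1)[0])).round(2)
E
python3 -m jog '[[[0.002,0,0,0],[0.004,0,0,0],[0.005,0,0,0],[0.005,0,0,0],[0.005,0,0,0]]]'
python3 - <<'E'
from h import *
s=state();f=grab_frame('wrist');print(near(f,s),s['tcp_pos'])
E
```

```text
t: 14.1
tcp_pos: [0.5472, -0.0355, 0.0028]
eef_rot: [[-1.0, 0.008, -0.0], [0.008, 1.0, -0.0], [0.0, -0.0, -1.0]]
contact_force: [-1.4, 0.3, 1.0]
opening: 0.0511
finger_force: 0.8
(array([0.5005, 0.501 , 0.501 , 0.502 , 0.502 ]), np.float64(1.28)) [ 0.54722258 -0.03545563  0.00282622]
```

```bash
python3 -m jog '[[[-0.015,0,-0.001,0],[-0.033,0,-0.001,0],[-0.033,0,-0.001,0],[-0.033,0,0.001,0],[-0.033,0,0.0025,0],[-0.033,0,0.0035,0],[-0.033,0,0.0035,0]]]'
python3 -m jog '[[[0.007,0,0,0],[0.013,0,0,0],[0.017,0,0,0],[0.02,0,0,0],[0.023,0,0,0],[0.026,0,0,0],[0.028,0,0,0],[0.028,0,0,0],[0.028,0,0,0]]]'
python3 - <<'E'
from h import *
s=state();f=grab_frame('wrist');print(near(f,s),s['tcp_pos'])
E
```

```text
t: 14.85
tcp_pos: [0.5797, -0.0357, -0.0009]
eef_rot: [[-1.0, 0.008, -0.001], [0.008, 1.0, -0.0], [0.001, -0.0, -1.0]]
contact_force: [-0.2, 0.5, 0.9]
opening: 0.0512
finger_force: 0.0
t: 15.75
tcp_pos: [0.5523, -0.0355, -0.0007]
eef_rot: [[-1.0, 0.008, -0.0], [0.008, 1.0, -0.0], [0.0, -0.0, -1.0]]
contact_force: [0.4, 0.7, 0.1]
opening: 0.0515
finger_force: 0.0
(array([0.4915, 0.492 , 0.4925, 0.4925, 0.4925]), np.float64(0.79)) [ 0.55227336 -0.03545773 -0.00069868]
```

```bash
python3 -m jog '[[[-0.004,0,0,0],[-0.004,0,-0.02,0],[0,0,-0.05,-8],[0.006,-0.02,-0.06,-16],[0.012,-0.04,-0.06,-24],[0.02,-0.06,-0.06,-32],[0.03,-0.079,-0.06,-40],[0.0344,-0.079,-0.06,-48],[0.0344,-0.079,-0.06,-56],[0.0344,-0.079,-0.06,-64],[0.0344,-0.079,-0.06,-72],[0.0344,-0.079,-0.06,-80]]]' 0.22
python3 -m jog '[[[0,0,0,-5],[0,0,0,-10],[0,0,0,-10],[0,0,0,-10]]]'
python3 - <<'E'
from h import *
s=state();f=grab_frame('wrist');t=grab_frame('top');save(f,'w8.png')
for lo in (120,128): plates(t,s,(280,255,365,310),lo)
for lo in (150,180): plates(f,s,(150,150,500,400),lo,amin=1500)
E
```

```text
t: 17.0
tcp_pos: [0.5176, -0.1143, 0.0593]
eef_rot: [[-0.176, -0.984, -0.0], [-0.984, 0.176, -0.0], [0.0, 0.0, -1.0]]
contact_force: [0.0, 0.4, -0.0]
opening: 0.0189
finger_force: 0.0
t: 17.4
tcp_pos: [0.5175, -0.1142, 0.0593]
eef_rot: [[-0.011, -1.0, -0.0], [-1.0, 0.011, -0.0], [0.0, 0.0, -1.0]]
contact_force: [-0.1, 0.2, 0.3]
opening: 0.0184
finger_force: 0.0
c [513.9 -27.7] size [82.  51.6] long axis deg 88.49 px [322. 280.]
c [514.8 -27.6] size [82.  49.7] long axis deg 88.32 px [322. 280.]
c [ 570.2 -144.2] size [230.9 104.7] long axis deg 38.35 px [245. 222.]
c [519.  -37.1] size [55.7 45.1] long axis deg 89.42 px [313. 370.]
c [518.9 -37.1] size [55.7 44.9] long axis deg 89.42 px [313. 370.]
```

```bash
python3 -m jog '[[[0,0,0.02,0],[0,0,0.04,0],[0,0,0.052,0],[0,0,0.057,0],[0,0,0.057,0],[-0.01,0,0.057,0],[-0.016,0,0.057,0],[-0.022,0,0.057,0],[-0.028,0,0.057,0],[-0.034,0,0.057,0],[-0.04,0,0.057,0],[-0.04,0,0.057,0]]]'
python3 - <<'E'
from h import *
s=state();f=grab_frame('wrist');t=grab_frame('top');save(f,'w9.png');save(t,'t9.png');print(s['tcp_pos'],s['contact_force'])
for lo in (120,128,135): plates(t,s,(291,255,365,310),lo)
c=np.zeros((600,800,3),np.uint8)
c[:,:]=cv2.resize(t['img'][225:315,225:345,::-1],(800,600),interpolation=2);cv2.imwrite('pics/c9.png',c)
E
```

```text
t: 18.7
tcp_pos: [0.5177, -0.0732, 0.0024]
eef_rot: [[-0.007, -1.0, 0.0], [-1.0, 0.007, 0.001], [-0.001, -0.0, -1.0]]
contact_force: [0.4, -0.0, -0.1]
opening: 0.0186
finger_force: 0.0
[ 0.51769819 -0.07324841  0.00237321] [ 0.39279032 -0.00495771 -0.14649008]
c [514.1  14.4] size [46.1 49.7] long axis deg 178.33 px [302. 281.]
c [514.1  14.4] size [46.  49.7] long axis deg 178.33 px [302. 281.]
c [514.1  13.3] size [44.1 49.6] long axis deg 178.62 px [302. 281.]
```

View pics/c9.png

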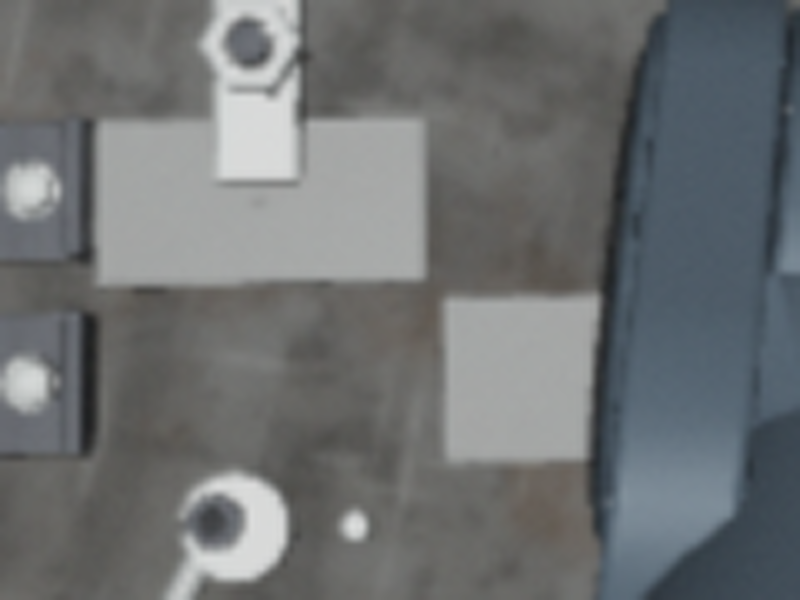

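The enlarged top view shows the plate's lead end at (445,380), square to the jig, with about 5–6 mm to the seam line (row 280 vs 297) and 2–3 mm to the cam edge (row 470 vs 462): free to enter.

```bash
python3 -m jog '[[[-0.008,0,0,0],[-0.016,0,0,0],[-0.024,0,0,0],[-0.032,0,0,0],[-0.04,0,0,0],[-0.048,0,0,0],[-0.056,0,0,0],[-0.064,0,0,0],[-0.072,0,0,0],[-0.08,0,0,0],[-0.088,0,0,0],[-0.088,0,0,0]]]'
python3 - <<'E'
from h import *
s=state();t=grab_frame('top');f=grab_frame('wrist');save(t,'t10.png');save(f,'w10.png')
print(s['contact_force'])
for y in (.06,.1,.12):
  print(y,ln(t,s,*proj(t,[[.4905,y-.01,.006],[.4905,y+.01,.006]]),w=3))
g=cv2.cvtColor(t['img'],cv2.COLOR_RGB2GRAY)
ys=np.arange(.09,.15,.002);p=proj(t,[[.51,y,.006] for y in ys]).round().astype(int);print([(round(float(y),3),int(g[b,a])) for y,(a,b) in zip(ys,p)])
E
```

```text
t: 20.0
tcp_pos: [0.5185, 0.0149, 0.0024]
eef_rot: [[-0.007, -1.0, 0.0], [-1.0, 0.007, 0.0], [-0.0, -0.0, -1.0]]
contact_force: [0.6, 0.3, -0.1]
opening: 0.0184
finger_force: 0.0
[ 0.57284204  0.26321561 -0.08820756]
0.06 {'c': array([0.4906, 0.0587], dtype=float32), 'ang': 104.86, 'res': 0.0003}
0.1 {'c': array([0.4926, 0.1018], dtype=float32), 'ang': 70.38, 'res': 0.0008}
0.12 {'c': array([0.4906, 0.1187], dtype=float32), 'ang': 113.49, 'res': 0.0006}
[(0.09, 95), (0.092, 94), (0.094, 94), (0.096, 95), (0.098, 97), (0.1, 96), (0.102, 97), (0.104, 98), (0.106, 96), (0.108, 96), (0.11, 97), (0.112, 97), (0.114, 97), (0.116, 97), (0.118, 95), (0.12, 60), (0.122, 41), (0.124, 69), (0.126, 88), (0.128, 94), (0.13, 96), (0.132, 95), (0.134, 96), (0.136, 96), (0.138, 96), (0.14, 95), (0.142, 94), (0.144, 95), (0.146, 96), (0.148, 95)]
```

```bash
python3 -m jog '[[[-0.004,0,0,0],[-0.008,0,0,0],[-0.011,0,0,0],[-0.013,0,0,0],[-0.014,0,0,0],[-0.015,0,0,0],[-0.016,0,0,0],[-0.017,0,0,0],[-0.018,0,0,0],[-0.018,0,0,0]]]'
```

```text
t: 21.1
tcp_pos: [0.5186, 0.0319, 0.0023]
eef_rot: [[-0.008, -1.0, -0.0], [-1.0, 0.008, 0.0], [-0.0, 0.0, -1.0]]
contact_force: [-1.1, -1.1, 0.9]
opening: 0.0188
finger_force: 0.6
```

```bash
python3 -m jog '[[[-0.001,0,0,0],[-0.002,0,0,0],[-0.003,0,0,0],[-0.004,0,0,0],[-0.004,0,0,0]]]'
```

```text
t: 21.6
tcp_pos: [0.5184, 0.0331, 0.0023]
eef_rot: [[-0.01, -1.0, -0.0], [-1.0, 0.01, -0.006], [0.006, 0.0, -1.0]]
contact_force: [0.2, -16.1, 2.3]
opening: 0.0186
finger_force: 8.3
```

```bash
python3 -m jog '[[[0.01,0,0,0],[0.03,0,0,0],[0.03,0,-0.04,0],[0.03,0,-0.08,4],[0.01,0.02,-0.12,12],[-0.02,0.05,-0.14,20],[-0.05,0.08,-0.14,28],[-0.075,0.1,-0.14,29],[-0.1,0.12,-0.14,29],[-0.1,0.12,-0.14,29],[-0.1,0.12,-0.14,29]]]' 0
python3 - <<'E'
from h import *
t=grab_frame('top');f,s=find('wrist',['plate','cam_pivot','lever_grip','clamped_edge']);save(f,'w11.png');save(t,'t11.png');print(s['q'],s['opening'])
c=cv2.resize(t['img'][225:315,225:345,::-1],(800,600),interpolation=2);cv2.imwrite('pics/c11.png',c)
E
```

```text
t: 22.7
tcp_pos: [0.3993, 0.1373, 0.1425]
eef_rot: [[-0.49, -0.872, 0.0], [-0.872, 0.49, 0.0], [-0.001, -0.0, -1.0]]
contact_force: [0.0, -0.1, -0.3]
opening: -0.0001
finger_force: 0.0
wrist plate 0.92 [175.2 245.5] [0.5174 0.0935 0.    ]
wrist plate 0.57 [312.  248.6] [0.4129 0.1556 0.    ]
wrist cam_pivot 0.71 [215.4 241.3] [0.478  0.106  0.0135]
wrist lever_grip 0.57 [312.6 247.9] [0.4051 0.1431 0.04  ]
wrist clamped_edge 0.59 [149.5 258.9] [0.5456 0.0923 0.    ]
wrist clamped_edge 0.25 [219.4 237.8] [0.4789 0.1069 0.    ]
[ 1.88961612e+01  6.64972369e+00 -2.32193242e+01  6.01012389e+01
  9.18003515e-03 -4.16860273e+01] -0.000103082667707028
```

View pics/c11.png

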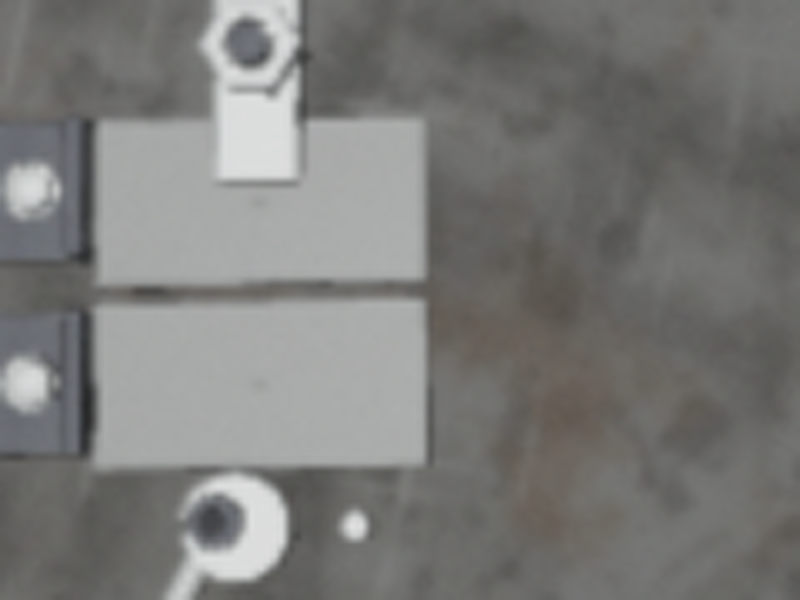

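The view shows the plate home against the stop face (left end col 93, level with the clamped plate's end), with a ~4 mm gap to the seam, cam still open. Now the lever.

```bash
python3 -m jog '[[[-0.02,0,0,0],[-0.042,-0.002,0,0],[-0.042,-0.002,0.03,0],[-0.042,-0.002,0.06,0],[-0.042,-0.002,0.09,0],[-0.042,-0.002,0.105,0],[-0.042,-0.002,0.114,0],[-0.042,-0.002,0.114,0],[-0.042,-0.002,0.114,0]]]'
python3 - <<'E'
from h import *
s=state();R=np.array(s['eef_rot']);p=np.array(s['tcp_pos'])
piv=np.array([.4765,.1055]);print(s['q'],p)
for th in list(range(148,256,6))+[255,258,260]:
    a=np.radians(th);r=np.array([np.cos(a),np.sin(a)]);t=np.array([-r[1],r[0]])
    d=np.r_[piv+.08*r-.020*t-p[:2],0]@R
    ty=np.degrees(np.arctan2(R[1,0],R[0,0]))%360
    print(th,d[:2].round(4),'turn',round(-(th+90-ty),1))
E
```

```text
t: 23.9
tcp_pos: [0.4224, 0.1723, 0.0288]
eef_rot: [[-0.492, -0.87, 0.001], [-0.87, 0.492, 0.0], [-0.0, -0.0, -1.0]]
contact_force: [0.8, 0.1, -0.0]
opening: 0.0002
finger_force: 0.0
[ 2.21986776e+01  1.66560790e+01 -2.96271562e+01  4.36863593e+01
 -3.90423248e-03 -3.83088545e+01] [0.42237733 0.17233504 0.02880146]
148 [ 0.008 -0.001] turn 2.5
154 [0.0164 0.0011] turn -3.5
160 [0.025  0.0022] turn -9.5
166 [0.0336 0.0024] turn -15.5
172 [0.0422 0.0018] turn -21.5
178 [0.0507 0.0002] turn -27.5
184 [ 0.059  -0.0023] turn -33.5
190 [ 0.067  -0.0056] turn -39.5
196 [ 0.0746 -0.0097] turn -45.5
202 [ 0.0817 -0.0146] turn -51.5
208 [ 0.0882 -0.0202] turn -57.5
214 [ 0.0942 -0.0264] turn -63.5
220 [ 0.0995 -0.0333] turn -69.5
226 [ 0.104  -0.0406] turn -75.5
232 [ 0.1077 -0.0484] turn -81.5
238 [ 0.1106 -0.0565] turn -87.5
244 [ 0.1126 -0.0649] turn -93.5
250 [ 0.1137 -0.0735] turn -99.5
255 [ 0.114  -0.0807] turn -104.5
258 [ 0.1138 -0.085 ] turn -107.5
260 [ 0.1136 -0.0879] turn -109.5
```

```bash
python3 -m jog '[[[0.008,0,0,0],[0.0164,0.001,0,-3.5],[0.025,0.002,0,-9.5],[0.0336,0.0024,0,-15.5],[0.0422,0.002,0,-21.5],[0.0507,0,0,-27.5],[0.059,-0.002,0,-33.5],[0.067,-0.0056,0,-39.5],[0.0746,-0.0097,0,-45.5],[0.0817,-0.0146,0,-51.5],[0.0882,-0.02,0,-57.5],[0.0882,-0.02,0,-57.5]]]'
python3 - <<'E'
from h import *
find('top',['lever_grip'])
f,s=find('wrist',['lever_grip','cam_pivot']);R=np.array(s['eef_rot']);p=np.array(s['tcp_pos']);print(s['q'][5])
piv=np.array([.4765,.1055])
for th in list(range(208,256,4))+[255,257,259,261]:
    a=np.radians(th);r=np.array([np.cos(a),np.sin(a)]);t=np.array([-r[1],r[0]])
    d=np.r_[piv+.08*r-.020*t-p[:2],0]@R
    ty=np.degrees(np.arctan2(R[1,0],R[0,0]))%360
    print(th,d[:2].round(4),'turn',round(-(th+90-ty),1))
E
```

```text
t: 25.1
tcp_pos: [0.3963, 0.0851, 0.0292]
eef_rot: [[0.47, -0.882, 0.002], [-0.882, -0.47, 0.0], [0.001, -0.002, -1.0]]
contact_force: [-0.1, -0.8, -0.2]
opening: 0.0001
finger_force: 0.0
top lever_grip 0.72 [278.5 336.9] [0.4095 0.0615 0.04  ]
wrist lever_grip 0.7 [314.7 271.3] [0.4063 0.0655 0.04  ]
wrist cam_pivot 0.77 [151.  253.9] [0.4771 0.1055 0.0135]
-105.615217800032
208 [ 0.0002 -0.0005] turn -0.2
212 [0.0058 0.0007] turn -4.2
216 [0.0115 0.0015] turn -8.2
220 [0.0173 0.0018] turn -12.2
224 [0.023  0.0018] turn -16.2
228 [0.0288 0.0014] turn -20.2
232 [0.0345 0.0006] turn -24.2
236 [ 0.0401 -0.0006] turn -28.2
240 [ 0.0456 -0.0022] turn -32.2
244 [ 0.051  -0.0042] turn -36.2
248 [ 0.0563 -0.0065] turn -40.2
252 [ 0.0613 -0.0093] turn -44.2
255 [ 0.065  -0.0115] turn -47.2
257 [ 0.0674 -0.0131] turn -49.2
259 [ 0.0697 -0.0148] turn -51.2
261 [ 0.072  -0.0166] turn -53.2
```

Working as planned: the grip follows at about 208–210°.

```bash
python3 -m jog '[[[0.0058,0.0007,0,-4],[0.0115,0.0015,0,-8],[0.0173,0.0018,0,-12],[0.023,0.0018,0,-16],[0.0288,0.0014,0,-20],[0.0345,0.0006,0,-24],[0.0401,-0.0006,0,-28],[0.0456,-0.0022,0,-32],[0.051,-0.0042,0,-36],[0.0563,-0.0065,0,-40],[0.059,-0.008,0,-42],[0.059,-0.008,0,-42]]]'
python3 - <<'E'
from h import *
find('top',['lever_grip'])
s=state();R=np.array(s['eef_rot']);p=np.array(s['tcp_pos']);print(s['q'][5])
piv=np.array([.4765,.1055])
for th in [250,252,254,255,257,259,261,263]:
    a=np.radians(th);r=np.array([np.cos(a),np.sin(a)]);t=np.array([-r[1],r[0]])
    d=np.r_[piv+.08*r-.020*t-p[:2],0]@R
    ty=np.degrees(np.arctan2(R[1,0],R[0,0]))%360
    print(th,d[:2].round(4),'turn',round(-(th+90-ty),1))
E
```

```text
t: 26.55
tcp_pos: [0.4291, 0.0377, 0.028]
eef_rot: [[0.94, -0.341, -0.003], [-0.341, -0.94, 0.0], [-0.003, 0.001, -1.0]]
contact_force: [-4.6, 0.8, 1.1]
opening: -0.0002
finger_force: 2.0
-154.9861521440011
250 [0.0011 0.    ] turn -0.0
252 [0.0039 0.0007] turn -2.0
254 [0.0068 0.0012] turn -4.0
255 [0.0082 0.0015] turn -5.0
257 [0.011  0.0019] turn -7.0
259 [0.0139 0.0022] turn -9.0
261 [0.0168 0.0024] turn -11.0
263 [0.0196 0.0025] turn -13.0
```

```bash
python3 -m jog '[[[0.002,0.0004,0,-1],[0.004,0.0007,0,-2],[0.0055,0.001,0,-3],[0.007,0.0012,0,-4],[0.0082,0.0015,0,-5],[0.0095,0.0017,0,-5],[0.0095,0.0017,0,-5],[0.0095,0.0017,0,-5]]]'
```

```text
t: 27.45
tcp_pos: [0.4345, 0.0339, 0.0277]
eef_rot: [[0.966, -0.258, -0.008], [-0.258, -0.966, 0.003], [-0.008, -0.001, -1.0]]
contact_force: [-17.0, 7.7, 12.2]
opening: 0.0002
finger_force: 9.2
```

```bash
python3 -m jog '[[[0.001,0,0,0],[0.002,0,0,0],[0.002,0,0,0],[0.002,0,0,0]]]'
python3 - <<'E'
from h import *
f,s=find('wrist',['lever_grip']);find('top',['lever_grip'])
E
```

```text
t: 27.85
tcp_pos: [0.4346, 0.0338, 0.0276]
eef_rot: [[0.966, -0.257, -0.011], [-0.257, -0.966, 0.004], [-0.011, -0.001, -1.0]]
contact_force: [-23.4, 10.8, 19.1]
opening: 0.0005
finger_force: 12.7
wrist lever_grip 0.62 [312.5 274.2] [0.4558 0.0281 0.04  ]
wrist lever_grip 0.39 [152.3 249.6] [0.4829 0.0883 0.04  ]
```

```bash
python3 -m jog '[[[-0.008,0,0,0],[-0.025,0,0,0],[-0.03,0,-0.02,0],[-0.04,0,-0.06,0],[-0.06,0,-0.1,0],[-0.09,0,-0.13,0],[-0.12,0,-0.14,0],[-0.12,0,-0.14,0],[-0.12,0,-0.14,0]]]'
python3 - <<'E'
from h import *
t,s=find('top',['lever_grip','cam_pivot','plate','clamped_edge']);save(t,'t12.png')
g=cv2.cvtColor(t['img'],cv2.COLOR_RGB2GRAY)
for y in (.06,.08,.1,.12,.135):
    xs=np.arange(.485,.56,.003);p=proj(t,[[x,y,.006] for x in xs]).round().astype(int);print(y,[int(g[b,a]) for a,b in p])
for x in (.51,.53,.56):
    ys=np.arange(.034,.054,.002);p=proj(t,[[x,y,.006] for y in ys]).round().astype(int);print(x,[int(g[b,a]) for a,b in p])
plates(t,s,(237,235,300,300),125)
w=grab_frame('wrist');save(w,'w12.png');find('wrist',['lever_grip','cam_pivot','plate'])
E
```

```text
t: 28.95
tcp_pos: [0.3256, 0.0633, 0.1689]
eef_rot: [[0.966, -0.258, 0.003], [-0.258, -0.966, 0.0], [0.003, -0.001, -1.0]]
contact_force: [1.0, 0.6, 0.6]
opening: 0.0002
finger_force: 0.0
top lever_grip 0.87 [295.5 312.5] [0.4547 0.0279 0.04  ]
top cam_pivot 0.81 [256.4 306.1] [0.4682 0.1064 0.0135]
top cam_pivot 0.43 [259.  302.6] [0.4749 0.1011 0.0135]
top plate 0.82 [265.  279.8] [0.5198 0.0899 0.    ]
top plate 0.37 [260.1 300.2] [0.4793 0.1005 0.    ]
top clamped_edge 0.7 [263.2 271.6] [0.5363 0.0932 0.    ]
0.06 [106, 93, 93, 115, 155, 165, 165, 165, 165, 165, 166, 165, 165, 165, 165, 165, 165, 166, 164, 164, 143, 165, 167, 166, 166, 166]
0.08 [82, 82, 78, 84, 156, 163, 164, 165, 164, 164, 165, 164, 166, 165, 164, 164, 164, 164, 165, 164, 131, 164, 165, 165, 166, 165]
0.1 [214, 213, 213, 203, 159, 163, 163, 163, 164, 163, 164, 164, 163, 163, 164, 163, 163, 163, 164, 163, 146, 158, 163, 163, 163, 163]
0.12 [205, 156, 122, 99, 141, 162, 161, 162, 162, 163, 162, 163, 163, 162, 162, 162, 163, 163, 162, 163, 162, 161, 162, 162, 162, 162]
0.135 [88, 89, 89, 99, 149, 161, 161, 162, 161, 162, 162, 161, 161, 162, 162, 164, 162, 163, 162, 162, 160, 160, 160, 161, 162, 163]
0.51 [111, 111, 110, 107, 91, 152, 166, 166, 166, 165]
0.53 [89, 89, 92, 93, 142, 163, 166, 165, 165, 166]
0.56 [90, 89, 87, 94, 144, 164, 166, 167, 166, 166]
c [545.8  92.1] size [ 98.9 128.4] long axis deg 178.67 px [263. 268.]
wrist lever_grip 0.57 [314.2  49.7] [0.4541 0.0274 0.04  ]
wrist cam_pivot 0.96 [211.7  53.2] [0.4781 0.1044 0.0135]
wrist cam_pivot 0.44 [314.  48.] [0.4605 0.0258 0.0135]
```

Lever is at its pin and the grip at ~254.6°. The top view hints at a hairline at the seam; I check it from close by.

```bash
python3 -m jog '[[[0.035,-0.018,0,0],[0.07,-0.036,0,0],[0.105,-0.054,0,0],[0.14,-0.07,0,0],[0.164,-0.082,0,0],[0.164,-0.082,0.03,0],[0.164,-0.082,0.06,0],[0.164,-0.082,0.085,0],[0.164,-0.082,0.099,0],[0.164,-0.082,0.099,0],[0.164,-0.082,0.099,0]]]'
python3 - <<'E'
from h import *
s=state();f=grab_frame('wrist');save(f,'w13.png');print(s['tcp_pos'])
g=cv2.cvtColor(f['img'],cv2.COLOR_RGB2GRAY).astype(np.float32)
for y in np.arange(.04,.147,.008):
    xs=np.arange(.535,.556,.0005);p=proj(f,[[x,y,.006] for x in xs],s).astype(np.float32)
    v=cv2.remap(g,p[:,:1],p[:,1:],1).ravel();print(round(y,3),p[20].round(),v.astype(int).tolist())
E
```

```text
t: 30.55
tcp_pos: [0.5047, 0.0999, 0.0695]
eef_rot: [[0.966, -0.258, -0.0], [-0.258, -0.966, -0.0], [-0.0, 0.0, -1.0]]
contact_force: [-0.3, 0.5, 1.4]
opening: 0.0
finger_force: 0.0
[0.50473471 0.09989098 0.06947186]
0.04 [392. 173.] [117, 114, 117, 117, 118, 118, 117, 117, 118, 119, 120, 119, 119, 121, 119, 119, 119, 118, 117, 118, 117, 116, 118, 118, 117, 119, 120, 122, 123, 123, 125, 127, 127, 127, 123, 123, 122, 119, 117, 117, 115, 113, 113]
0.048 [379. 176.] [223, 221, 221, 221, 221, 221, 221, 221, 222, 223, 222, 223, 222, 221, 221, 221, 223, 224, 224, 224, 224, 225, 229, 213, 175, 152, 210, 221, 220, 219, 219, 219, 219, 218, 218, 217, 218, 218, 217, 217, 218, 218, 218]
0.056 [366. 179.] [222, 222, 222, 224, 223, 223, 224, 223, 223, 222, 223, 223, 223, 225, 224, 223, 223, 224, 223, 225, 225, 225, 228, 232, 175, 120, 146, 210, 223, 218, 218, 218, 218, 218, 218, 218, 218, 218, 218, 218, 218, 220, 219]
0.064 [353. 183.] [115, 115, 119, 118, 117, 117, 116, 114, 109, 158, 205, 188, 177, 194, 222, 227, 225, 225, 225, 224, 225, 225, 227, 232, 195, 122, 93, 192, 218, 220, 219, 219, 218,
[... 1669 characters left out ...]
19, 217, 218]
0.128 [252. 210.] [222, 221, 220, 221, 221, 220, 221, 221, 222, 222, 222, 222, 222, 222, 222, 222, 222, 222, 222, 223, 223, 223, 223, 223, 226, 225, 205, 150, 174, 208, 221, 220, 219, 218, 218, 217, 218, 218, 217, 218, 218, 218, 218]
0.136 [240. 213.] [221, 221, 220, 220, 221, 220, 220, 221, 221, 221, 221, 221, 221, 220, 221, 220, 220, 220, 220, 220, 221, 220, 220, 220, 222, 226, 215, 176, 161, 201, 216, 218, 216, 216, 216, 215, 216, 215, 216, 218, 218, 219, 217]
0.144 [228. 216.] [54, 52, 52, 52, 53, 52, 52, 53, 52, 54, 56, 57, 53, 76, 102, 119, 119, 118, 117, 116, 119, 119, 118, 119, 119, 123, 123, 122, 123, 123, 123, 123, 123, 121, 120, 119, 117, 119, 119, 123, 128, 134, 99]
```

Run:
```python
from h import *
s=state();f=grab_frame('wrist')
g=cv2.cvtColor(f['img'],cv2.COLOR_RGB2GRAY).astype(np.float32)
for x in (.536,.541,.544,.55,.554,.56,.57):
  o=[]
  for a,b in ((.036,.052),(.136,.148)):
    ys=np.arange(a,b,.0005);p=proj(f,[[x,y,.006] for y in ys],s).astype(np.float32)
    v=cv2.remap(g,p[:,:1],p[:,1:],1).ravel();d=np.gradient(np.convolve(v,np.ones(3)/3,'valid'));o+=[round(float(ys[1+np.abs(d).argmax()]),4)]
  print(x,o)
t,_=find('top',['lever_grip'])
```

```text
0.536 [0.043, 0.1415]
0.541 [0.043, 0.142]
0.544 [0.043, 0.1415]
0.55 [0.043, 0.1415]
0.554 [0.043, 0.1415]
0.56 [0.043, 0.1415]
0.57 [0.0425, 0.1415]
```

```bash
python3 -m jog '[[[0,0,-0.03,0],[0,0,-0.07,0],[0,0,-0.1,0],[0,0,-0.1,0],[0,0,-0.1,0]]]' && python3 -c "
from h import *
find('top',['lever_grip']);find('wrist',['lever_grip']);print(job_done())"
```

```text
t: 31.25
tcp_pos: [0.5052, 0.1, 0.1704]
eef_rot: [[0.966, -0.258, 0.003], [-0.258, -0.966, 0.0], [0.002, -0.001, -1.0]]
contact_force: [-0.1, 0.5, 0.2]
opening: 0.0002
finger_force: 0.0
top lever_grip 0.77 [297.  311.3] [0.4569 0.0249 0.04  ]
wrist lever_grip 0.79 [410.4 261.8] [0.4545 0.0267 0.04  ]
the job is handed in; nothing more can be done
None
```

The job is handed in at 31 s: the plate is home against the stop (ends level with the clamped plate's within about 0.5 mm), the lever is on its pin, and the seam shows only an even hairline of about 0.5 mm in the last close view. On the way, one sideways push slid over the top of the plate and the next overshot, so I pushed the plate back before sliding it in.

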